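File the sawn edge of a bracket on a bench hook

ROBOT

A 7-joint arm with a two-finger parallel gripper is mounted at the origin on a cart in front of the work surface, level with it; the furniture and walls round the work are solid. World frame = base frame: x ahead of the robot, y to its left, z up, the work surface at z = 0. Lengths are in m, angles in rad, forces in N, time in s.
With the tool pointing down it reaches from about 0.35 to 0.9 m from the base axis. Payload 8.1 kg.
Tool frame: the origin (TCP) lies midway between the tips of the shut fingers; the grasp point (between the pads) lies behind it (arm.tcp_to_grasp is the z of the grasp point in the tool frame, in m); z points along the fingers, y is the line along which they close (so a half turn about z gives the same grasp; the last joint's range is limited). The gripper opens to 92 mm and grips with 3 to 60 N. Pads are 19 mm wide; open, the fingers measure 130 mm over their backs; the gripper's body (75 mm by 190 mm) begins 47 mm behind the grasp point.
Start: joints at [1.158, 0.434, 0.025, 1.573, -0.012, 1.134, -0.075], TCP at [0.191, -0.595, 0.227] pointing down, gripper open.
Joint ranges: [-2.62, 2.62], [-0.44, 2.09], [-1.27, 1.32], [0.08, 2.57], [-1.32, 4.46], [0.12, 2], [-2.74, 2.74]. Speed limits (rad/s): [2.22, 2.22, 3.01, 3.01, 3.14, 3.14, 3.14].

INTERFACE

Orientations are given as a rotation vector (axis times angle).
In Python, from cell import readout, vision, arm gives the robot as it stands.
- The arm moves only by the tool carry_out, never from a script. Its argument "increments" is one flat list of numbers, 6 for each row, row after row: the shift along the world's x, y, z in mm, then the turn, a rotation vector about the world's x, y, z in rad. In form: [tx, ty, tz, wx, wy, wz, tx, ty, tz, wx, wy, wz, ...]. A call has 1 to 20 rows; each row shifts and turns the commanded pose from where the row before left it; what a row does not reach is not made up. A row lasts 1/8 s, in which the tool goes at most 62.5 mm and 10.7 degrees, less where a joint would pass 70% of its speed; a pose out of reach is approached as far as the arm can. A call with a gripper value outside its range is refused whole. "grip" is the closure, from 0 (fully open) to 1 (shut), set as the call begins (left out, the last holds). The fingers move at their own pace and stop on an object; "newtons" is the grip in N (left out, the last holds). Time passes only in rows, so rows that do not move let the fingers close. It gives the time, the measured TCP pose, the force, the opening and the grip force at its end, in the units of the state.
- readout.observe(): the state, without advancing time (a new reading comes with each control period).
- vision.get_image(name): name is "scene" or "top" or "wrist"; returns the picture (400x640x3 uint8, red, green, blue); there is no depth.
- vision.calibration(name): a dict with "fov_y" (degrees; the focal length in pixels is half the picture's height over the tangent of half this angle, whatever the lens; pixels are square), "cx", "cy" (the principal point, pixels), "pose" (4x4, takes a point from camera to world coordinates). Camera axes: x right, y up, looking along -z (the intrinsics and any distortion apply to the point x, -y, -z); pixel columns grow to the right and rows downward; lengths in m; the calibration is good to about 2 mm. The wrist camera is an equidistant fisheye: a pixel r from the principal point sees the ray r / f radians off the axis. A picture is of the moment at which its call begins: read the wrist's pose just before it. calibration takes no time and is no camera call; for the wrist camera it gives the pose at the moment of the call.
- arm.sign_off(): hands the job in; it is judged then, once.
The state is a dict: "clock": time; "joints": joint angles; "dq": joint speeds; "joint_efforts": joint torques, N m; "position": TCP position; "ee_rot": TCP orientation; "force": force on the tool from outside, world axes, zero at the start; "ft_torque": the same for the moment, N m; "width": opening from 0.0 (shut) to 1.0 (fully open); "gripper_force": force on a finger pad.
Only numpy, scipy, OpenCV 4.12 (cv2) and the standard library are available. Lean on these libraries where they do the work, as an engineer would, in place of code of your own. Each camera call takes 0.05 s, during which the arm holds its last target. There are 200 camera calls.

TASK

Take the file by its black handle and file the upper edge of the aluminium bracket in the blue bench hook: three long strokes away from you towards the blue jaw, toe first, level and square to the edge, each starting near the file's toe and finishing near its heel, with light steady pressure. Lift the file clear on every return, because dragging it back pulls the bracket off the jaw. Then set the file down flat in the wooden tray, still upright and lying along it, and let go; leave the other things on the desk alone.

Things in the scene. Friction and masses are not known exactly. Their poses are not given: they have to be found in the camera images.
- file: surface file in a holder, loose, 0.35 kg: a flat steel blade 180 x 30 x 6 mm (x, y, z) with its cutting face underneath, and above it, on an aluminium rail and two posts, a black handle bar 112 mm long (x), 24 mm wide (y), from 28 to 56 mm above the cutting face, over the middle of the blade. Origin: centre of the cutting face. x points along the blade to the toe (the end painted yellow), z up. It lies on the desk on its cutting face, x roughly along world +y.
- file_toe (a point): middle of the toe end of the cutting face, 90 mm along +x from the file's origin (the heel end is 90 mm the other way)
- bench_hook: bench hook, fixed: dark base plate 90 x 110 mm, its top 13 mm above the desk, with an upright blue jaw (86 mm wide, top 80 mm above the desk) on its far side. Origin on the desk right below the bracket's upper edge; x is the direction of the filing strokes (away from the robot, across the edge, towards the jaw), y runs along the edge, z up.
- bracket: aluminium angle bracket, 76 mm wide (y), 6 mm thick (x), standing against the near side of the blue jaw. Origin: middle of its upper edge, the edge to be filed, 110 mm above the desk when not pressed; axes as the bench hook's. It stands on a springy rubber pad: it begins to sink at about 1 N and goes down 1 mm for every further 1.2 N, to 12 mm at most; 2 to 4 mm is the right pressure, over 8 mm is too much.
- work_slide (a joint): how far the bracket and its pad have been pulled off the jaw towards the robot, in m: 0 = against the jaw (start), 0.018 = end of the play. Held only by about 0.6 N of friction; nothing but a push in the stroke direction brings it back.
- tool_tray: open wooden tool tray, fixed, 230 x 72 x 16 mm outside (x, y, z), walls 6 mm, blue lining; its inner floor (218 x 60 mm) is 6 mm above the desk. Origin: centre of the underside; x along its length, roughly along world +y.
- tape_roll: orange-brown roll of tape, 92 mm across, 12 mm high, a bystander; origin at the centre of its underside
- solder_spool: blue and white spool of solder, about 55 x 98 x 28 mm, a bystander; origin at its underside
- flux_pot: brown pot with a black cap, 47 mm across, 41 mm high, a bystander; origin at the centre of its underside

How it is judged:
On the way, in this order (a step that is already met when the one before it is completed fails the run):
1. first stroke begins: the file lies level and square on the bracket's edge, touching near its toe (contact force between file and bracket above 1 N and angle between file's own z axis and vertical below 0.25 rad and angle between the x axis of file and the x axis of bench_hook, either way round below 0.3 rad and x of file_toe in the frame of bench_hook below 0.065 m), for 0.05 s.
2. first stroke ends: the edge is touched near the file's heel (contact force between file and bracket above 1 N and angle between file's own z axis and vertical below 0.25 rad and angle between the x axis of file and the x axis of bench_hook, either way round below 0.3 rad and x of file_toe in the frame of bench_hook above 0.12 m), for 0.05 s.
3. the file is lifted clear of the edge after the first stroke (contact force between file and bracket below 0.1 N and z of file in the frame of bench_hook above 0.116 m), for 0.05 s.
4. second stroke begins: the file lies level and square on the bracket's edge, touching near its toe (all of step 1), for 0.05 s.
5. second stroke ends: the edge is touched near the file's heel (all of step 2), for 0.05 s.
6. the file is lifted clear of the edge after the second stroke (all of step 3), for 0.05 s.
7. third stroke begins: the file lies level and square on the bracket's edge, touching near its toe (all of step 4), for 0.05 s.
8. third stroke ends: the edge is touched near the file's heel (all of step 5), for 0.05 s.
9. the file is set down flat in the tray while still held, not dropped (x of file in the frame of tool_tray between -0.025 and 0.025 m and y of file in the frame of tool_tray between -0.025 and 0.025 m and z of file in the frame of tool_tray below 0.012 m and angle between file's own z axis and vertical below 0.1 rad and contact force between the fingers and file above 1 N), for 0.05 s.
At the end, for the whole second after the job is handed in: the file lies at rest and released in the wooden tray, upright on its cutting face (within 0.1 rad), its origin within 25 mm of the tray's centre along and across and less than 12 mm above the tray's underside; the bracket stands against the jaw within 4 mm (x of file in the frame of tool_tray between -0.025 and 0.025 m and y of file in the frame of tool_tray between -0.025 and 0.025 m and z of file in the frame of tool_tray below 0.012 m and angle between file's own z axis and vertical below 0.1 rad and linear speed of file below 0.02 m/s and contact force between the fingers and file below 0.05 N and value of joint work_slide below 0.004 m); the robot touches nothing.
It fails at once if the bracket is dragged back off the jaw (more than 6 mm) (value of joint work_slide above 0.006 m).
It fails at once if the bracket is pressed down hard (more than 8 mm) (z of bracket in the frame of bench_hook below 0.102 m).
It fails at once if a bystander is moved more than 30 mm (distance of any of tape_roll, solder_spool, flux_pot from where it was at the start of the episode above 0.03 m).
It also fails if it takes over 61 s, if anything falls off the work surface, if the arm or the gripper's body presses on something with over 40 N, if the wrist force passes 120 N, or if a joint passes its speed limit or range.

## Working session

There is one attempt and no reset: what is moved stays moved. The work goes in short steps, Python scripts to look and compute and a tool call to move; the robot and the scene stay as the last step left them, time stands still between calls to the robot, and variables do not carry over. Pictures are saved under pics/ and viewed, at most 10 in all, crops included, and the job is handed in when it is done.

Besides the shell and the picture viewer there is one more tool, called after "Request:" as name(argument=value, ...), one argument or row to a line, values as JSON. carry_out: Moves the arm, as the interface text tells. Its arguments: {"type":"object","properties":{"increments":{"type":"array","items":{"type":"number"}},"grip":{"type":"number"},"newtons":{"type":"number"}},"required":["increments"]}

```bash
mkdir -p pics
python3 - <<'E'
from cell import readout, vision, arm
import cv2,numpy as np
print(readout.observe(), arm.tcp_to_grasp)
for n in("top","scene"):
    c=vision.calibration(n);print(n,c)
    cv2.imwrite(f"pics/{n}0.png",vision.get_image(n)[:,:,::-1])
E
```

```text
{'clock': 0.0, 'joints': array([ 1.15843257,  0.43523878,  0.02496891,  1.57410394, -0.0116083 ,
        1.13398677, -0.07508182]), 'dq': array([ 1.99717691e-03,  6.65679286e-06,  2.96166276e-04,  4.98411886e-04,
       -2.46890328e-03, -5.49889897e-04, -1.04655660e-03]), 'joint_efforts': array([-6.68617868e-04, -6.67864108e+01,  9.84579697e-01, -3.14465153e+01,
       -6.05112151e-02,  4.29167098e-02,  1.60923250e-04]), 'position': array([ 0.19031451, -0.5947804 ,  0.22593246]), 'ee_rot': array([-3.10247186e+00, -4.84314282e-01,  5.94311994e-04]), 'force': array([-0.43942184,  0.1936019 ,  0.16089316]), 'ft_torque': array([-0.01163913, -0.03730802, -0.01308886]), 'gripper_force': 0.0, 'width': 0.9995560581782014} -0.0188
top {'fov_y': 52.5890890181339, 'cx': 316.9502556493366, 'cy': 202.08349915220097, 'pose': array([[-0.00992405,  0.9920104 , -0.12576519,  0.43898302],
       [-0.99987848, -0.00833237,  0.01317576, -0.07276888],
       [ 0.01202257,  0.12588066,  0.99197254,  1.01795281],
       [ 0.        ,  0.        ,  0.        ,  1.        ]])}
scene {'fov_y': 57.53789802089662, 'cx': 316.5562294527758, 'cy': 201.96994550779488, 'pose': array([[ 0.91306104,  0.3164915 , -0.25720161,  0.30687919],
       [-0.40776422,  0.69778014, -0.58892377, -0.57978812],
       [-0.0069192 ,  0.64260096,  0.76616978,  0.7731303 ],
       [ 0.        ,  0.        ,  0.        ,  1.        ]])}
```

View pics/top0.png

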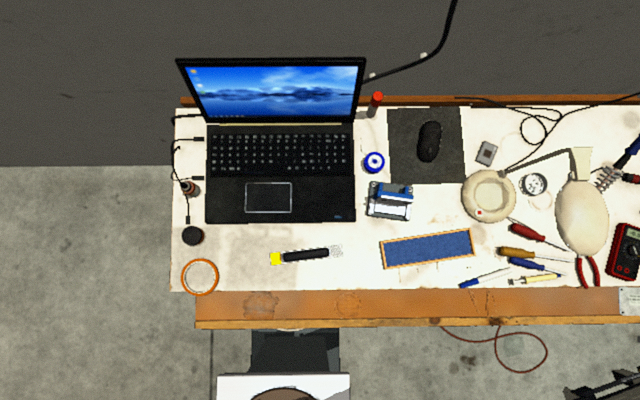

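View pics/scene0.png

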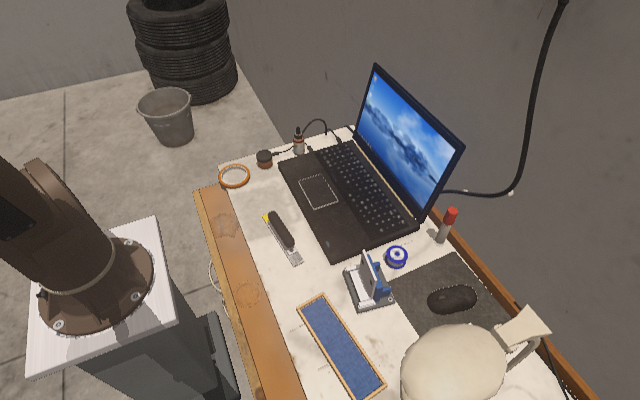

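The top view shows the file at about (275–342, 253) with its yellow toe on the left, the tray around (427,249), the hook around (390,200) with the blue jaw on the far side, and the tape at (200,276). The scene view shows the bracket at about (368,280). Next I enlarge the crops and measure by colour.

```bash
cat > h.py <<'E'
import numpy as np,cv2
from cell import vision
def ray(n,uv,c=None):
    c=c or vision.calibration(n);f=200/np.tan(np.radians(c['fov_y']/2))
    d=np.array([(uv[0]-c['cx'])/f,-(uv[1]-c['cy'])/f,-1.])
    if n=='wrist':
        x,y=uv[0]-c['cx'],uv[1]-c['cy'];r=np.hypot(x,y)+1e-9;t=r/f
        d=np.array([np.sin(t)*x/r,-np.sin(t)*y/r,-np.cos(t)])
    return c['pose'][:3,3],c['pose'][:3,:3]@d
def onz(n,uv,z,c=None):
    o,d=ray(n,uv,c);return o+d*(z-o[2])/d[2]
def blob(m):
    k,l,s,ce=cv2.connectedComponentsWithStats(m.astype(np.uint8))
    return l==1+np.argmax(s[1:,4])
def rect(n,m,z,c=None):
    ys,xs=np.nonzero(blob(m))
    P=np.array([onz(n,(x,y),z,c)[:2] for x,y in zip(xs,ys)],np.float32)
    (cx,cy),(w,h),a=cv2.minAreaRect(P);b=cv2.boxPoints(((cx,cy),(w,h),a))
    e=b[1]-b[0] if np.linalg.norm(b[1]-b[0])>np.linalg.norm(b[2]-b[1]) else b[2]-b[1]
    ang=np.degrees(np.arctan2(e[1],e[0]))%180
    return np.round([cx,cy,max(w,h),min(w,h),ang],4)
E
python3 - <<'E'
from h import *
for n in("top","scene"):
    im=cv2.imread(f"pics/{n}0.png");H=cv2.cvtColor(im,cv2.COLOR_BGR2HSV).astype(int);h,s,v=H[...,0],H[...,1],H[...,2]
    def win(m,a):
        o=np.zeros_like(m);o[a[1]:a[3],a[0]:a[2]]=m[a[1]:a[3],a[0]:a[2]];return o
    T=n=="top"
    lin=win((h>95)&(h<125)&(s>90),(375,225,485,275) if T else(290,285,395,400))
    print(n,"tray lining",rect(n,lin,.006))
    hd=win(v<60,(275,240,345,268) if T else(262,205,300,255))
    print(n,"handle",rect(n,hd,.056 if T else .05))
    ye=win((h>22)&(h<35)&(s>150),(262,240,300,275) if T else(255,205,290,240))
    print(n,"toe",rect(n,ye,.006))
a=cv2.imread("pics/top0.png")[170:235,350:430];b=cv2.imread("pics/scene0.png")[235:320,330:410]
r=lambda i:cv2.resize(i,(400,400*i.shape[0]//i.shape[1]),interpolation=cv2.INTER_CUBIC)
a,b=r(a),r(b);o=np.zeros((430,800,3),np.uint8);o[:a.shape[0],:400]=a;o[:b.shape[0],400:]=b
cv2.imwrite("pics/hook.png",o)
E
```

```text
top tray lining [ 4.49300e-01 -3.60000e-01  2.13700e-01  5.57000e-02  9.81073e+01]
top handle [ 4.3730e-01 -5.7500e-02  1.0740e-01  2.1200e-02  9.6073e+01]
top toe [0.4282 0.019  0.0288 0.0236 7.2664]Traceback (most recent call last):
  File "<stdin>", line 8, in <module>
  File "h.py", line 17, in rect
    P=np.array([onz(n,(x,y),z,c)[:2] for x,y in zip(xs,ys)],np.float32)
                ~~~^^^^^^^^^^^^^
  File "h.py", line 11, in onz
    o,d=ray(n,uv,c);return o+d*(z-o[2])/d[2]
        ~~~^^^^^^^^
  File "h.py", line 4, in ray
    c=c or vision.calibration(n);f=200/np.tan(np.radians(c['fov_y']/2))
           ~~~~~~~~~~~~~~~~~~^^^
ValueError: time passes only in moves, steps and waits
```

```bash
python3 - <<'E'
import re
s=open('h.py').read()
s=s.replace("    ys,xs=np","    c=c or vision.calibration(n)\n    ys,xs=np")
open('h.py','w').write(s)
E
python3 - <<'E'
from h import *
for n in("scene",):
    im=cv2.imread(f"pics/{n}0.png");H=cv2.cvtColor(im,cv2.COLOR_BGR2HSV).astype(int);h,s,v=H[...,0],H[...,1],H[...,2]
    def win(m,a):
        o=np.zeros_like(m);o[a[1]:a[3],a[0]:a[2]]=m[a[1]:a[3],a[0]:a[2]];return o
    print(n,"tray lining",rect(n,win((h>95)&(h<125)&(s>90),(290,285,395,400)),.006))
    print(n,"handle",rect(n,win(v<60,(262,205,300,255)),.05))
    print(n,"toe",rect(n,win((h>22)&(h<35)&(s>150),(255,205,290,240)),.006))
a=cv2.imread("pics/top0.png")[170:235,350:430];b=cv2.imread("pics/scene0.png")[235:320,330:410]
r=lambda i:cv2.resize(i,(400,400*i.shape[0]//i.shape[1]),interpolation=cv2.INTER_CUBIC)
a,b=r(a),r(b);o=np.zeros((430,800,3),np.uint8);o[:a.shape[0],:400]=a;o[:b.shape[0],400:]=b
cv2.imwrite("pics/hook.png",o)
E
```

```text
scene tray lining [ 4.55400e-01 -4.07600e-01  1.17300e-01  5.62000e-02  9.84903e+01]
scene handle [ 0.5043 -0.0146  0.      0.      0.    ]
scene toe [4.19800e-01 1.56000e-02 2.05000e-02 1.46000e-02 9.36582e+01]
```

View pics/hook.png

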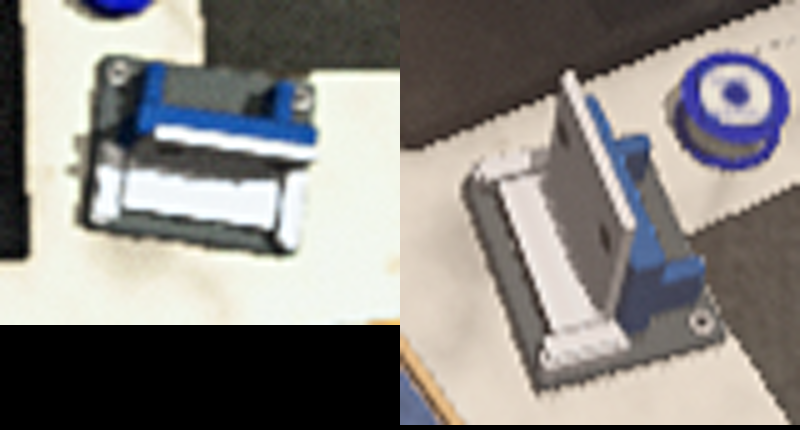

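Run:
```python
from h import *
for n,a,b in(("top",(381,196.6),(413.6,200.4)),("scene",(363.4,249),(376.4,279.4))):
    c=vision.calibration(n);p,q=[onz(n,u,.11,c) for u in(a,b)]
    d=p-q;print(n,p[:2],q[:2],(p+q)[:2]/2,np.linalg.norm(d),np.degrees(np.arctan2(d[1],d[0])))
c=vision.calibration('top')
for u in((303,235),(375,162),(390,225)):print(u,onz('top',u,.03,c))
```

```text
top [ 0.56541922 -0.23032346] [ 0.55610424 -0.30418029] [ 0.56076173 -0.26725188] 0.07444192159805503 82.81168921447028
scene [ 0.56725326 -0.23154072] [ 0.55626248 -0.30569551] [ 0.56175787 -0.26861811] 0.07496485782667946 81.56933521646604
(303, 235) [ 0.4837529  -0.05112763  0.03      ]
(375, 162) [ 0.66387763 -0.23180499  0.03      ]
(390, 225) [ 0.50618229 -0.26418557  0.03      ]
```

Edge centre is about (0.561, -0.268) and the hook yaw is about -7.8°. The two views agree to 1–2 mm, and the measured width of 75 mm matches. The file is at (0.437, -0.0575) with a yaw of about 96.5°. Moving above the file now.

Request:
carry_out(
  increments=[15.4,33.6,-3,0,0,0.086,15.4,33.6,-3,0,0,0.086,15.4,33.6,-3,0,0,0.086,15.4,33.6,-3,0,0,0.086,15.4,33.6,-3,0,0,0.086,15.4,33.6,-3,0,0,0.086,15.4,33.6,-3,0,0,0.086,15.4,33.6,-3,0,0,0.086,15.4,33.6,-3,0,0,0.086,15.4,33.6,-3,0,0,0.086,15.4,33.6,-3,0,0,0.086,15.4,33.6,-3,0,0,0.086,15.4,33.6,-3,0,0,0.086,15.4,33.6,-3,0,0,0.086,15.4,33.6,-3,0,0,0.086,15.4,33.6,-3,0,0,0.086],
  grip=0,
  newtons=60,
)

```text
clock: 2.1
position: [0.4371, -0.0566, 0.1785]
ee_rot: [-2.087, -2.348, 0.0]
force: [0.2, -0.1, 0.5]
width: 1.004
gripper_force: 0.0
```

```bash
cat >> h.py <<'E'
from scipy.spatial.transform import Rotation as R
def state():
    from cell import readout
    o=readout.observe();r=R.from_rotvec(o['ee_rot']).as_matrix()
    print('t',round(o['clock'],2),'p',np.round(o['position'],4),'yaw of tool y',round(np.degrees(np.arctan2(r[1,1],r[0,1])),2),'z',np.round(r[:,2],3),'F',np.round(o['force'],2),'w',round(o['width'],3),round(o['gripper_force'],1),'j',np.round(o['joints'],2))
    return o
E
python3 - <<'E'
from h import *
state();c=vision.calibration('wrist');im=vision.get_image('wrist')[:,:,::-1];cv2.imwrite('pics/w1.png',im)
print(c)
E
```

```text
t 2.1 p [ 0.4371 -0.0566  0.1785] yaw of tool y 6.74 z [-0. -0. -1.] F [ 0.24 -0.12  0.49] w 1.004 0.0 j [ 0.48  0.24 -0.55  2.03  0.16  0.91 -0.04]
{'fov_y': 65.70646984690485, 'cx': 318.9323139890807, 'cy': 200.78985783353014, 'pose': array([[ 9.92876078e-01, -1.15554967e-01, -2.90541447e-02,
         4.29191990e-01],
       [ 1.19151557e-01,  9.62922168e-01,  2.42040917e-01,
         9.00246530e-03],
       [ 7.84981433e-06, -2.43778483e-01,  9.69830939e-01,
         3.36125784e-01],
       [ 0.00000000e+00,  0.00000000e+00,  0.00000000e+00,
         1.00000000e+00]])}
```

View pics/w1.png

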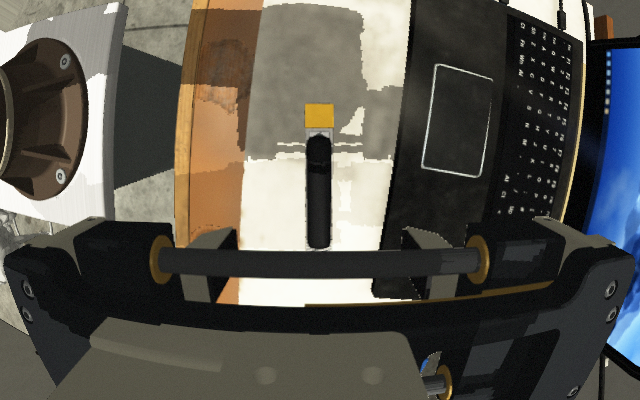

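The wrist view shows the yellow toe at (319,115) and the handle from (318,135) to (318,248), centred and aligned between the fingers.

Run:
```python
from h import *
c=vision.calibration('wrist');im=cv2.imread('pics/w1.png');H=cv2.cvtColor(im,cv2.COLOR_BGR2HSV).astype(int)
m=np.zeros(im.shape[:2],bool);m[130:249,300:336]=(H[...,2]<75)[130:249,300:336]
print(rect('wrist',m,.056,c))
y=np.zeros_like(m);y[95:135,295:345]=((H[...,0]>15)&(H[...,0]<32)&(H[...,1]>120))[95:135,295:345]
print(rect('wrist',y,.006,c))
print([onz('wrist',u,.006,c) for u in((305,103.5),(333.5,103.5))])
```

```text
[ 4.38400e-01 -4.87000e-02  1.09400e-01  2.27000e-02  9.71924e+01]
[0.4297 0.0244 0.0296 0.0257 7.1892]
[array([0.41344293, 0.03474065, 0.006     ]), array([0.44319997, 0.03858693, 0.006     ])]
```

Request:
carry_out(
  increments=[0.2,0.2,-20,0,0,0,0.2,0.2,-20,0,0,0,0.2,0.2,-20,0,0,0,0.2,0.2,-20,0,0,0,0.2,0.2,-20,0,0,0,0.2,0.2,-20,0,0,0,0.1,0.2,-15,0,0,0,0.1,0.2,-13,0,0,0,0,0,-7.5,0,0,0,0,0,0,0,0,0,0,0,0,0,0,0],
)

```text
clock: 3.52
position: [0.4386, -0.0561, 0.0236]
ee_rot: [2.09, 2.345, 0.001]
force: [-0.5, -0.2, 0.2]
width: 0.996
gripper_force: 0.0
```

Request:
carry_out(
  increments=[0,0,0,0,0,0,0,0,0,0,0,0,0,0,0,0,0,0,0,0,0,0,0,0,0,0,0,0,0,0,0,0,0,0,0,0,0,0,0,0,0,0,0,0,0,0,0,0],
  grip=1,
  newtons=60,
)

```text
clock: 4.53
position: [0.4377, -0.0562, 0.0231]
ee_rot: [-2.09, -2.345, 0.001]
force: [-1.4, 0.3, 0.7]
width: 0.259
gripper_force: 60.0
```

Request:
carry_out(
  increments=[0,0,5,0,0,0,0,0,20,0,0,0,0,0,25,0,0,0,0,0,25,0,0,0,0,0,25,0,0,0,0,0,25,0,0,0,0,0,22,0,0,0],
)

```text
clock: 5.4
position: [0.438, -0.056, 0.1712]
ee_rot: [2.09, 2.346, 0.0]
force: [0.3, 0.3, -4.8]
width: 0.258
gripper_force: 60.0
```

Request:
carry_out(
  increments=[4.9,-13.7,0,0,0,-0.1216,4.9,-13.7,0,0,0,-0.1216,4.9,-13.7,0,0,0,-0.1216,4.9,-13.7,0,0,0,-0.1216,4.9,-13.7,0,0,0,-0.1216,4.9,-13.7,0,0,0,-0.1216,4.9,-13.7,0,0,0,-0.1216,4.9,-13.7,0,0,0,-0.1216,4.9,-13.7,0,0,0,-0.1216,4.9,-13.7,0,0,0,-0.1216,4.9,-13.7,0,0,0,-0.1216,4.9,-13.7,0,0,0,-0.1216,4.9,-13.7,0,0,0,-0.1216,4.9,-13.7,0,0,0,-0.1216,4.9,-13.7,0,0,0,-0.1216,0,0,0,0,0,0],
)

```text
clock: 7.4
position: [0.5116, -0.2623, 0.1699]
ee_rot: [3.134, -0.218, -0.001]
force: [0.2, 0.0, -3.8]
width: 0.259
gripper_force: 60.0
```

Run:
```python
from h import *
state();c=vision.calibration('wrist');im=vision.get_image('wrist')[:,:,::-1];t=vision.get_image('scene')[:,:,::-1]
o=np.zeros((400,800,3),np.uint8);o[:250,:400]=cv2.resize(im,(400,250));o[:400,400:]=cv2.resize(t[170:370,250:450],(400,400))
cv2.imwrite('pics/w2.png',o)
```

```text
t 7.4 p [ 0.5116 -0.2623  0.1699] yaw of tool y -97.95 z [-0.001 -0.    -1.   ] F [ 0.19  0.03 -3.78] w 0.259 60.0 j [ 0.44  0.41 -0.08  1.76  0.04  0.97 -1.36]
```

View pics/w2.png

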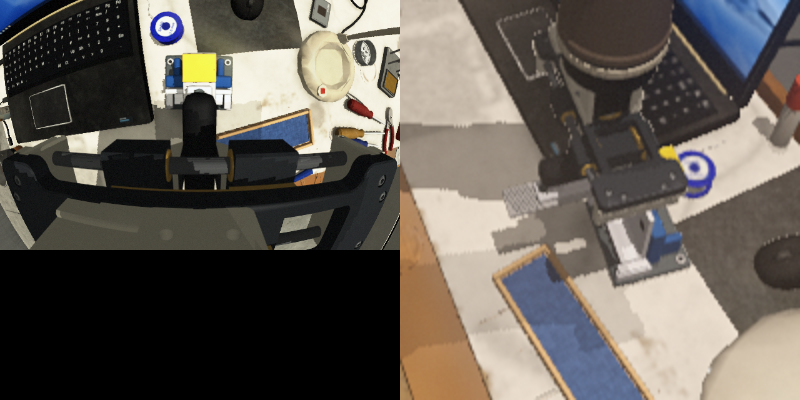

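The file is level and square, with the toe at about (199,54) in the wrist inset, centred over the hook.

Run:
```python
from h import *
o=state();c=vision.calibration('wrist')
p=np.mean([onz('wrist',u,.153,c) for u in((183/.625,54/.625),(216/.625,54/.625))],0)[:2];u=np.array([.9907,-.1357])
print(p,(p-o['position'][:2])@u, (p-[.561,-.268])@u)
```

```text
t 7.5 p [ 0.5114 -0.2607  0.1699] yaw of tool y -97.74 z [-0.001  0.001 -1.   ] F [-0.31  0.25 -4.33] w 0.256 60.0 j [ 0.44  0.41 -0.08  1.77  0.04  0.97 -1.36]
[ 0.59728639 -0.27158581] 0.08651376831935793 0.036435518591481524
```

Request:
carry_out(
  increments=[0,0,-10,0,0,0,0,0,-10,0,0,0,0,0,-8,0,0,0,1,-0.1,-4,0,0,0,1,-0.1,-2,0,0,0,1,-0.1,-2,0,0,0,1,-0.1,-1.5,0,0,0,1,-0.1,-1,0,0,0,1,-0.1,0,0,0,0],
)

```text
clock: 8.62
position: [0.5179, -0.2623, 0.1319]
ee_rot: [3.134, -0.217, 0.0]
force: [-1.9, 0.3, -2.1]
width: 0.259
gripper_force: 60.0
```

Request:
carry_out(
  increments=[3,-0.4,-1,0,0,0,4,-0.5,-0.5,0,0,0,9.9,-1.4,0,0,0,0,9.9,-1.4,0,0,0,0],
)

```text
clock: 9.12
position: [0.5456, -0.266, 0.1304]
ee_rot: [3.134, -0.217, 0.001]
force: [-1.7, 1.0, 0.2]
width: 0.258
gripper_force: 60.0
```

Request:
carry_out(
  increments=[9.9,-1.4,0,0,0,0,9.9,-1.4,0,0,0,0,9.9,-1.4,0,0,0,0,9.9,-1.4,0,0,0,0,9.9,-1.4,0,0,0,0,9.9,-1.4,0,0,0,0,5,-0.7,0,0,0,0,2,-0.3,0,0,0,0],
)

```text
clock: 10.12
position: [0.6112, -0.2752, 0.1301]
ee_rot: [-3.134, 0.217, 0.0]
force: [-1.5, -0.4, 0.2]
width: 0.256
gripper_force: 60.0
```

Run:
```python
from h import *
o=state();u=np.array([.9907,-.1357]);print((o['position'][:2]-[.561,-.268])@u+.0865)
```

```text
t 10.12 p [ 0.6112 -0.2752  0.1301] yaw of tool y -97.92 z [-0.  0. -1.] F [-1.51 -0.36  0.15] w 0.256 60.0 j [ 0.38  0.59 -0.06  1.56  0.04  0.99 -1.4 ]
0.13720099163194746
```

Request:
carry_out(
  increments=[2,-0.3,2,0,0,0,1,-0.1,5,0,0,0,0,0,8,0,0,0,0,0,7,0,0,0,0,0,0,0,0,0,0,0,0,0,0,0],
)

```text
clock: 10.88
position: [0.6139, -0.2756, 0.1522]
ee_rot: [-3.134, 0.217, 0.0]
force: [0.1, 0.7, -4.9]
width: 0.257
gripper_force: 60.0
```

Request:
carry_out(
  increments=[-10,1.4,0,0,0,0,-20,2.7,0,0,0,0,-20,2.7,0,0,0,0,-20,2.7,0,0,0,0,-20,2.7,0,0,0,0,-12,1.7,0,0,0,0,0,0,0,0,0,0,0,0,0,0,0,0],
)

```text
clock: 11.88
position: [0.5128, -0.2618, 0.1524]
ee_rot: [3.134, -0.217, 0.001]
force: [0.6, 0.1, -4.5]
width: 0.258
gripper_force: 60.0
```

Run:
```python
from h import *
state();c=vision.calibration('scene');im=vision.get_image('scene')[:,:,::-1]
cv2.imwrite('pics/s3.png',cv2.resize(im[200:340,290:430],(560,560)))
```

```text
t 11.88 p [ 0.5128 -0.2618  0.1524] yaw of tool y -97.91 z [ 0.001 -0.    -1.   ] F [ 0.58  0.07 -4.47] w 0.258 60.0 j [ 0.44  0.43 -0.08  1.78  0.04  0.93 -1.37]
```

View pics/s3.png

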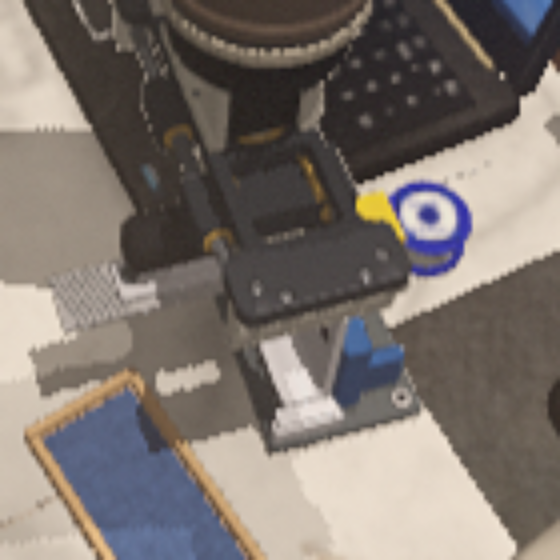

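The bracket is still against the blue jaw at about (345,350), and the file is level and clear. Second stroke.

Request:
carry_out(
  increments=[0,0,-7,0,0,0,0,0,-6,0,0,0,1,-0.1,-3,0,0,0,1,-0.1,-2,0,0,0,1,-0.1,-1.5,0,0,0,1,-0.1,-1.3,0,0,0,2,-0.3,-1.2,0,0,0,2,-0.3,0,0,0,0,4,-0.5,0,0,0,0],
)

```text
clock: 13.05
position: [0.5242, -0.2634, 0.1305]
ee_rot: [3.134, -0.217, 0.0]
force: [-2.5, -0.0, 0.6]
width: 0.257
gripper_force: 60.0
```

Request:
carry_out(
  increments=[9.9,-1.4,0,0,0,0,9.9,-1.4,0,0,0,0,9.9,-1.4,0,0,0,0,9.9,-1.4,0,0,0,0,9.9,-1.4,0,0,0,0,9.9,-1.4,0,0,0,0,9.9,-1.4,0,0,0,0,9.9,-1.4,0,0,0,0,6,-0.8,0,0,0,0,2,-0.3,0,0,0,0],
)

```text
clock: 14.3
position: [0.6115, -0.2755, 0.1301]
ee_rot: [-3.134, 0.217, 0.0]
force: [-1.7, 0.0, 0.4]
width: 0.259
gripper_force: 60.0
```

Request:
carry_out(
  increments=[2,-0.3,2,0,0,0,1,-0.1,5,0,0,0,0,0,8,0,0,0,0,0,7,0,0,0,0,0,0,0,0,0,0,0,0,0,0,0],
)

```text
clock: 15.05
position: [0.6141, -0.2759, 0.1522]
ee_rot: [3.134, -0.217, -0.0]
force: [-0.3, -0.1, -5.3]
width: 0.256
gripper_force: 60.0
```

Request:
carry_out(
  increments=[-10,1.4,0,0,0,0,-20,2.7,0,0,0,0,-20,2.7,0,0,0,0,-20,2.7,0,0,0,0,-20,2.7,0,0,0,0,-12,1.7,0,0,0,0,0,0,0,0,0,0,0,0,0,0,0,0],
)

```text
clock: 16.05
position: [0.513, -0.2621, 0.1524]
ee_rot: [3.134, -0.217, 0.001]
force: [-0.2, 1.0, -5.0]
width: 0.254
gripper_force: 60.0
```

Request:
carry_out(
  increments=[0,0,-7,0,0,0,0,0,-6,0,0,0,1,-0.1,-3,0,0,0,1,-0.1,-2,0,0,0,1,-0.1,-1.5,0,0,0,1,-0.1,-1.3,0,0,0,2,-0.3,-1.2,0,0,0,2,-0.3,0,0,0,0,4,-0.5,0,0,0,0],
)

```text
clock: 17.18
position: [0.5244, -0.2637, 0.1304]
ee_rot: [3.134, -0.217, 0.0]
force: [-1.8, 0.5, -0.7]
width: 0.256
gripper_force: 60.0
```

Request:
carry_out(
  increments=[9.9,-1.4,0,0,0,0,9.9,-1.4,0,0,0,0,9.9,-1.4,0,0,0,0,9.9,-1.4,0,0,0,0,9.9,-1.4,0,0,0,0,9.9,-1.4,0,0,0,0,9.9,-1.4,0,0,0,0,9.9,-1.4,0,0,0,0,6,-0.8,0,0,0,0,2,-0.3,0,0,0,0],
)

```text
clock: 18.42
position: [0.6117, -0.2758, 0.1301]
ee_rot: [-3.134, 0.217, 0.0]
force: [-2.0, 1.0, -0.9]
width: 0.256
gripper_force: 60.0
```

Request:
carry_out(
  increments=[2,-0.3,2,0,0,0,1,-0.1,5,0,0,0,0,0,10,0,0,0,0,0,12,0,0,0,0,0,12,0,0,0,0,0,0,0,0,0],
)

```text
clock: 19.18
position: [0.6153, -0.2766, 0.173]
ee_rot: [3.133, -0.217, 0.004]
force: [0.4, -0.1, -4.5]
width: 0.259
gripper_force: 60.0
```

Request:
carry_out(
  increments=[-10.4,-5.2,0,0,0,0.1156,-10.4,-5.2,0,0,0,0.1156,-10.4,-5.2,0,0,0,0.1156,-10.4,-5.2,0,0,0,0.1156,-10.4,-5.2,0,0,0,0.1156,-10.4,-5.2,0,0,0,0.1156,-10.4,-5.2,0,0,0,0.1156,-10.4,-5.2,0,0,0,0.1156,-10.4,-5.2,0,0,0,0.1156,-10.4,-5.2,0,0,0,0.1156,-10.4,-5.2,0,0,0,0.1156,-10.4,-5.2,0,0,0,0.1156,-10.4,-5.2,0,0,0,0.1156,-10.4,-5.2,0,0,0,0.1156,-10.4,-5.2,0,0,0,0.1156,-10.4,-5.2,0,0,0,0.1156,0,0,0,0,0,0],
)

```text
clock: 21.3
position: [0.4469, -0.3602, 0.171]
ee_rot: [-2.063, -2.369, 0.001]
force: [0.4, -0.0, -5.2]
width: 0.259
gripper_force: 60.0
```

Run:
```python
from h import *
state();im=vision.get_image('wrist')[:,:,::-1];t=vision.get_image('top')[:,:,::-1]
o=np.zeros((600,800,3),np.uint8);o[:400,:640]=im;o[400:,:400]=cv2.resize(t[180:280,350:550],(400,200))
cv2.imwrite('pics/w4.png',o)
```

```text
t 21.3 p [ 0.4469 -0.3602  0.171 ] yaw of tool y 7.9 z [-0.001  0.    -1.   ] F [ 0.36 -0.03 -5.18] w 0.259 60.0 j [ 0.95  0.46 -0.51  1.74  0.26  1.01  0.49]
```

View pics/w4.png

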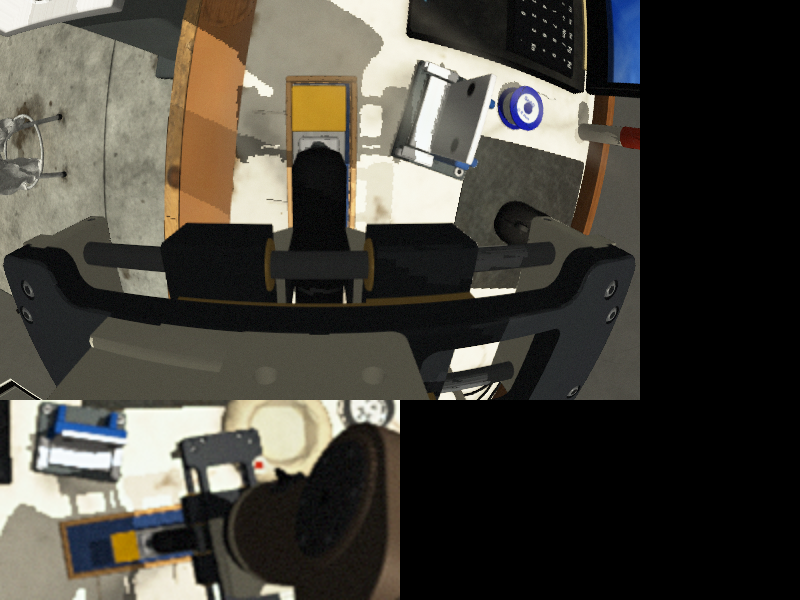

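The wrist view shows the file over the tray. The far outer tray corners are at about (286,76) and (357,76), and the toe edge is at row 85, cols 292–345. I check the offset.

Run:
```python
from h import *
o=state();c=vision.calibration('wrist')
a,b=[onz('wrist',u,.016,c)[:2] for u in((286.5,76),(357.5,76))];u=np.array([np.cos(np.radians(97.9)),np.sin(np.radians(97.9))])
ctr=(a+b)/2-.115*u;print(np.linalg.norm(b-a),ctr,np.degrees(np.arctan2(*(b-a)[::-1])))
p=np.mean([onz('wrist',q,.154,c)[:2] for q in((292,85),(345,85))],0);print('file origin',p-.09*u)
```

```text
t 21.4 p [ 0.4483 -0.3593  0.1712] yaw of tool y 7.88 z [ 0.  0. -1.] F [ 0.51  0.75 -5.28] w 0.257 60.0 j [ 0.95  0.46 -0.51  1.74  0.26  1.01  0.48]
0.07097265717845777 [ 0.45109395 -0.35779615] 8.151277078965256
file origin [ 0.44807219 -0.36065628]
```

Request:
carry_out(
  increments=[1,1,-15,0,0,0,1,1,-20,0,0,0,0,0,-20,0,0,0,0,0,-20,0,0,0,0,0,-20,0,0,0,0,0,-18,0,0,0,0,0,-12,0,0,0,0,0,-7,0,0,0,0,0,-4,0,0,0,0,0,-3,0,0,0,0,0,-2,0,0,0,0,0,-0.7,0,0,0,0,0,0,0,0,0],
)

```text
clock: 23.02
position: [0.4501, -0.3576, 0.0297]
ee_rot: [2.06, 2.372, 0.0]
force: [0.1, 0.1, -4.2]
width: 0.259
gripper_force: 60.0
```

Request:
carry_out(
  increments=[0,0,-0.6,0,0,0,0,0,-0.3,0,0,0,0,0,0,0,0,0],
)

```text
clock: 23.4
position: [0.4501, -0.3576, 0.0292]
ee_rot: [2.06, 2.372, -0.0]
force: [-2.7, 1.1, 5.8]
width: 0.26
gripper_force: 60.0
```

Contact: the force rose by about 10 N, so the file is on the tray floor. Releasing.

Request:
carry_out(
  increments=[0,0,0,0,0,0,0,0,0,0,0,0,0,0,0,0,0,0,0,0,0,0,0,0,0,0,0,0,0,0,0,0,0,0,0,0,0,0,0,0,0,0,0,0,0,0,0,0],
  grip=0,
)

```text
clock: 24.4
position: [0.45, -0.3574, 0.0286]
ee_rot: [-2.06, -2.372, -0.0]
force: [0.8, -0.2, 0.1]
width: 0.995
gripper_force: 0.0
```

Request:
carry_out(
  increments=[0,0,8,0,0,0,0,0,15,0,0,0,0,0,25,0,0,0,0,0,25,0,0,0,0,0,25,0,0,0,0,0,25,0,0,0,0,0,25,0,0,0,0,0,0,0,0,0,0,0,0,0,0,0],
)

```text
clock: 25.52
position: [0.4497, -0.3574, 0.1768]
ee_rot: [2.06, 2.372, -0.0]
force: [-0.1, -0.1, 0.4]
width: 1.0
gripper_force: 0.0
```

Run:
```python
from h import *
state();im=vision.get_image('wrist')[:,:,::-1]
cv2.imwrite('pics/w5.png',im)
```

```text
t 25.52 p [ 0.4497 -0.3574  0.1768] yaw of tool y 8.05 z [ 0. -0. -1.] F [-0.12 -0.09  0.4 ] w 1.0 0.0 j [ 0.95  0.45 -0.51  1.73  0.26  1.02  0.48]
```

View pics/w5.png

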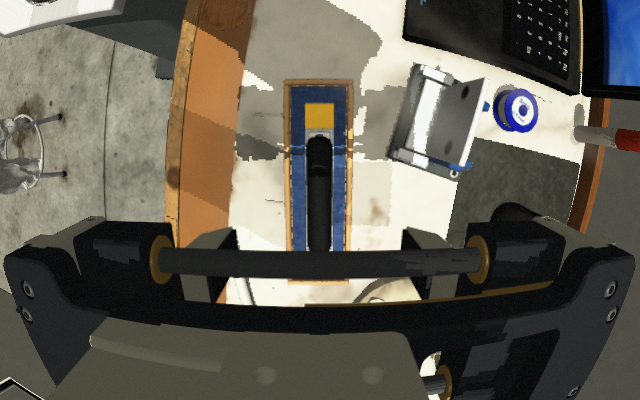

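The file lies flat and centred in the tray (toe at (320,103), tray cols 287–352), released, and the bracket is standing at the jaw. Handing in.

```bash
python3 -c "
from cell import arm
print(arm.sign_off())"
```

```text
the job is handed in; nothing more can be done
None
```

The job is handed in: I made three filing strokes, lifting the file clear each time, then set it flat in the tray and released it; in the last picture the bracket still stood against the jaw (the sign-off gave no verdict).

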